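# Park the ginger slicer's hand wheel

### The job

Park the ginger slicer for loading: turn its black-tyred wheel, the one with the red face, until the yellow paint mark stands at the very top, then let go and leave it at rest there. Turn it calmly rather than flicking it into a spin, and leave the blue-faced wheel of the peeler beside it as it is.

Things in the scene. Friction and masses are not known exactly. Their poses are not given: they have to be found in the camera images.
- slicer_axle (a point): Centre, fixed, of the slicer's upright wheel: a plain disc, black tyre, red face, 180 mm across (radius 90), 30 wide; axle 125 mm above the table, so its top is at 215. x axis: level, along the axle, away from the robot within 20 degrees; z up. The slicer's green drum, 200 mm high, stands 54 mm from the wheel's middle on the robot's side; its chute, to 260 mm high, no nearer than 85 mm.
- slicer_mark (a point): Middle of the slicer wheel's yellow paint mark, on the tread, 90 mm from the axle: a 14 mm wide stripe across the tread and 20 mm down both tyre faces. Its z axis points from the axle out through the mark. It starts anywhere but within 50 degrees of the top, perhaps underneath.
- slicer_wheel (a joint): Turn of the slicer's wheel, rad: 0 or any whole turn (6.283) with the mark at the top; right-handed about the axle's x axis, so growing moves the wheel's top towards the axle's -y. No end stops. Balanced, 0.8 kg; bearing drag 0.03 N m (0.35 N at the tyre): let go at slow speed, it stops within a few degrees and stays.
- peeler_mark (a point): Middle of the like yellow mark on the peeler's wheel, same size and height but with a blue face, 90 mm from its own axle. Not to be turned. The peeler stands 0.3 m or more to the slicer's left or right; it has an upright metal pot with a lid, up to 210 mm high.

How it is judged:
At the end, for the whole second after the job is handed in: The slicer wheel's yellow mark stands at the top within 0.2 rad (about 11 degrees, 18 mm along the tyre), the wheel is at rest, and the peeler's wheel has its mark within 15 mm of where it was (angle between slicer_mark's own z axis and vertical below 0.2 rad and velocity of joint slicer_wheel between -0.05 and 0.05 rad/s and distance of peeler_mark from where it was at the start of the episode below 0.015 m); the robot touches nothing.
It fails at once if the slicer's wheel is flicked into a spin (faster than 6 rad/s, about one turn a second) (velocity of joint slicer_wheel above 6 rad/s or velocity of joint slicer_wheel below -6 rad/s).
It fails at once if the peeler's wheel is turned (its mark moves more than 20 mm) (distance of peeler_mark from where it was at the start of the episode above 0.02 m).
It also fails if it takes over 64 s, if anything falls off the work surface, if the arm or the gripper's body presses on something with over 40 N, if the wrist force passes 120 N, or if a joint passes its speed limit or range.

### The arm

A 6-joint arm with a two-finger parallel gripper is mounted at the origin on the work surface. World frame = base frame: x ahead of the robot, y to its left, z up, the work surface at z = 0. Lengths are in m, angles in rad, forces in N, time in s.
With the tool pointing down it reaches from about 0.325 to 0.9 m from the base axis. Payload 6.1 kg.
Tool frame: the origin (TCP) lies on the centre line of the jaws, within the pads' length; the fingertips stand 14 mm ahead of it and the grasp point (between the pads) lies 5 mm behind it (r.tips_ahead is the distance from the TCP to the fingertips, in m); z points along the fingers, y is the direction in which the jaws open and shut (so a half turn about z gives the same grasp; the last joint's range is limited). The gripper opens to 85 mm and grips with 20 to 120 N. Pads are 22 mm wide; open, the fingers measure 114 mm over their backs; the gripper's body (76 mm by 85 mm) begins 54 mm behind the grasp point. The pads swing forward as they close: fully open they stand 13 mm farther back than shut.
Start: joints at [-1.245, 0.22, 1.526, -0, 1.395, -0.126], TCP at [0.273, -0.562, 0.245] pointing down, gripper open.
Joint ranges: [-2.98, 2.98], [-0.91, 2.08], [0.09, 2.57], [-1.24, 4.39], [0.2, 2.65], [-2.68, 2.68]. Speed limits (rad/s): [2.57, 2.57, 3.01, 3.14, 3.14, 3.14].

### API

Orientations are given as a unit quaternion [x, y, z, w].
In Python, from workcell import r, get_image, close_job, spot_in, mark_of gives the robot as it stands.
- The arm moves only by the tool drive_tool, never from a script. Its argument "moves" is a list that holds one entry, the list of rows, each a list of 5 numbers: the shift along the tool's x, y, z in mm, then the turn about the tool's z in rad, then the opening, from -1 (shut) to 1 (fully open). In form: [[[tx, ty, tz, spin, grip], ...]]. A call has 1 to 10 rows; each row shifts and turns the commanded pose from where the row before left it, along the tool's axes as they then stand; what a row does not reach is not made up. A row lasts 1/12 s, in which the tool goes at most 41.7 mm and 7.16 degrees, less where a joint would pass 70% of its speed; a pose out of reach is approached as far as the arm can. A call is refused whole if a number of a shift passes 41.7 or a number of a turn 0.125, either way. A call with a gripper value outside its range is refused whole. The fingers move at their own pace and stop on an object; "force" is the grip in N (left out, the last holds). Time passes only in rows, so rows that do not move let the fingers close. It gives the time, the measured TCP pose, the force and the opening at its end, in the units of the state.
- r.read_state(): the state, without advancing time (a new reading comes with each control period).
- get_image(name): name is "scene" or "top" or "wrist"; returns a dict with "img" (420x560x3 uint8, red, green, blue), "range_z" (420x560 float32, m along the optical axis (not along the pixel's ray), 0 where there is no reading), "fx", "fy", "cx", "cy" (pixels), "dist" ([k1, k2, p1, p2, k3] as OpenCV has them; the pictures are not rectified), "world_from_camera" (4x4, takes a point from camera to world coordinates); the wrist camera has in their place "tool_from_camera" (4x4, takes a point from camera to tool coordinates, whose origin is the TCP and whose axes are the flange's). Camera axes: x right, y down, z forward; pixel columns grow to the right and rows downward; lengths in m; the calibration is good to about 2 mm. A picture is of the moment at which its call begins: read the wrist's pose just before it.
- close_job(): hands the job in, once; it reports no verdict.
Trained networks look in the newest picture that a camera, given by its name, has taken for a name from the list of things; names that differ only in an ending like _2 or _b are one class to them, and where a whole thing is asked for, a point or a joint stands for the part that bears it (a point fixed in the world has none). Each returns a list of dicts, best first, with "conf" (0 to 1); they miss things now and then, are a little off and sometimes report something else, mostly with a low value. They report only what shows in the picture. A call takes as long as a camera call.
- spot_in(label, camera): "centre" ([column, row] in pixels, amid what is visible of it).
- mark_of(label, camera): "centre" ([column, row] in pixels: a listed point, or the origin of a listed thing).
The state is a dict: "time": time; "qpos": joint angles; "qd": joint speeds; "effort": joint torques, N m; "ee_pos": TCP position; "eef_rot": TCP orientation; "force": force on the tool from outside, world axes, zero at the start; "ft_torque": the same for the moment, N m; "grip_width": finger opening in m.
Only numpy, scipy, OpenCV 4.12 (cv2) and the standard library are available. Lean on these libraries where they do the work, as an engineer would, in place of code of your own. Each camera call takes 0.05 s, during which the arm holds its last target.

## Working session

There is one attempt and no reset: what is moved stays moved. The work goes in short steps, Python scripts to look and compute and a tool call to move; the robot and the scene stay as the last step left them, time stands still between calls to the robot, and variables do not carry over. Pictures are saved under pics/ and viewed, and the job is handed in when it is done.

Besides the shell and the picture viewer there is one more tool, called after "Emit:" by a JSON object that holds its "op" and its "data", one argument or row to a line. drive_tool: Moves the arm, as the interface text tells. Its arguments: {"type":"object","properties":{"moves":{"type":"array","items":{"type":"array","items":{"type":"array","items":{"type":"number"}}}},"force":{"type":"number"}},"required":["moves"]}

```bash
mkdir -p pics; cat > h.py <<'E'
import numpy as np, cv2
from workcell import r, get_image, close_job, spot_in, mark_of
def K(d): return np.array([[d['fx'],0,d['cx']],[0,d['fy'],d['cy']],[0,0,1.]])
def ray(d,px):
    u=cv2.undistortPoints(np.array([[px]],float),K(d),np.array(d['dist'],float))[0,0]
    return np.array([u[0],u[1],1.])
def p3(d,px,T=None,w=1):
    T=d['world_from_camera'] if T is None else T
    c,rw=int(round(px[0])),int(round(px[1]))
    z=d['range_z'][rw-w:rw+w+1,c-w:c+w+1]; z=np.median(z[z>0]) if (z>0).any() else 0
    return (np.array(T)@np.append(ray(d,px)*z,1))[:3]
def cloud(d,T=None,step=1):
    T=np.array(d['world_from_camera'] if T is None else T)
    h,w=d['range_z'].shape
    g=np.stack(np.meshgrid(np.arange(w),np.arange(h)),-1).reshape(-1,1,2).astype(float)
    u=cv2.undistortPoints(g,K(d),np.array(d['dist'],float))[:,0]
    z=d['range_z'].reshape(-1,1)
    P=np.hstack([u*z,z,np.ones_like(z)])@T.T
    return P[:,:3].reshape(h,w,3)
def save(d,n): cv2.imwrite('pics/'+n+'.png',d['img'][:,:,::-1])
def wristT(d,s):
    from scipy.spatial.transform import Rotation as R
    T=np.eye(4);T[:3,:3]=R.from_quat(s['eef_rot']).as_matrix();T[:3,3]=s['ee_pos']
    return T@np.array(d['tool_from_camera'])
E
python3 - <<'E'
from h import *
s=r.read_state();print({k:np.round(v,3) for k,v in s.items()},r.tips_ahead)
for n in ['scene','top','wrist']:
    s=r.read_state();d=get_image(n);save(d,n+'0')
    T=wristT(d,s) if n=='wrist' else np.array(d['world_from_camera'])
    print(n,np.round(T,3).tolist())
    for l in ['slicer_axle','slicer_mark','peeler_mark']:
        for m in mark_of(l,n)[:3]: print(l,np.round(m['centre'],1),round(m['conf'],2),np.round(p3(d,m['centre'],T),3))
    for l in ['slicer_wheel','peeler_mark']:
        for m in spot_in(l,n)[:3]: print('spot',l,np.round(m['centre'],1),round(m['conf'],2),np.round(p3(d,m['centre'],T),3))
E
```

```text
{'time': np.float64(0.0), 'qpos': array([-1.245,  0.221,  1.528,  0.   ,  1.395, -0.126]), 'qd': array([-0.   , -0.   , -0.001,  0.002,  0.001,  0.001]), 'effort': array([ 1.0000e-03, -4.9691e+01, -3.8939e+01, -0.0000e+00,  1.1000e-02,
        0.0000e+00]), 'ee_pos': array([ 0.273, -0.562,  0.244]), 'eef_rot': array([ 0.975,  0.224, -0.   , -0.001]), 'force': array([-0.193, -1.044,  0.12 ]), 'ft_torque': array([-0.016, -0.023, -0.014]), 'grip_width': np.float64(0.086)} 0.014
scene [[0.165, 0.775, -0.609, 1.04], [0.986, -0.124, 0.11, -0.084], [0.01, -0.619, -0.785, 0.85], [0.0, 0.0, 0.0, 1.0]]
slicer_axle [352.2 225.2] 0.79 [0.548 0.158 0.142]
slicer_mark [349.4 247.1] 0.65 [0.55  0.163 0.064]
peeler_mark [190.4 234.8] 0.68 [ 0.527 -0.164  0.151]
spot slicer_wheel [356.8 220.7] 0.58 [0.55  0.165 0.158]
spot peeler_mark [149.9 240.2] 0.6 [ 0.519 -0.244  0.14 ]
top [[-0.009, -0.996, 0.094, 0.482], [-1.0, 0.01, 0.02, -0.01], [-0.021, -0.094, -0.995, 0.879], [0.0, 0.0, 0.0, 1.0]]
slicer_axle [187.7 217. ] 0.67 [0.532 0.151 0.211]
peeler_mark [382.2 223.2] 0.89 [ 0.522 -0.169  0.16 ]
spot slicer_wheel [186.6 215. ] 0.95 [0.535 0.152 0.212]
spot peeler_mark [429.2 232.4] 0.93 [ 0.504 -0.231  0.213]
wrist [[0.436, -0.862, -0.258, 0.338], [-0.9, -0.418, -0.124, -0.532], [-0.001, 0.287, -0.958, 0.375], [0.0, 0.0, 0.0, 1.0]]
```

View pics/scene0.png

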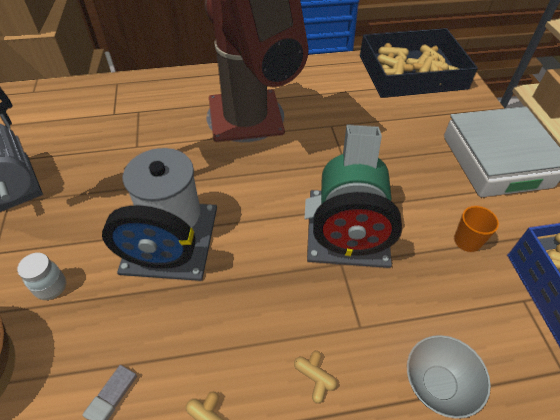

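View pics/top0.png

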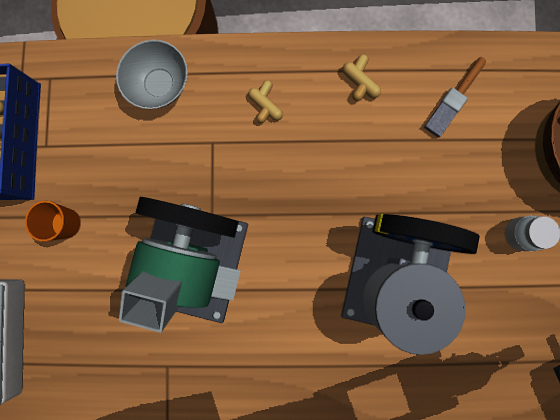

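The scene view shows the red-faced slicer wheel at about (357,222), its yellow mark near the bottom at (348,252). The blue-faced peeler wheel is at (150,240). Next I fit the wheel geometry.

```bash
cat > wf.py <<'E'
from h import *
def fit(d,box=(300,412,180,275)):
    P=cloud(d); im=d['img'].astype(int)
    R,G,B=im[...,0],im[...,1],im[...,2]
    m=np.zeros(R.shape,bool); m[box[2]:box[3],box[0]:box[1]]=1
    red=m&(R>90)&(G<60)&(B<60)
    dark=m&(im.max(-1)<50)
    yel=m&(R>130)&(G>100)&(B<70)
    return P,red,dark,yel
E
python3 - <<'E'
from wf import *
d=get_image('scene'); P,red,dark,yel=fit(d)
X=P[red]; c=np.median(X,0)
for _ in range(5):
    n=np.linalg.svd(X-c)[2][2] if len(X)<5000 else np.linalg.eigh(np.cov((X-c).T))[1][:,0]
    e=(X-c)@n; X=X[abs(e)<0.004]; c=X.mean(0)
n*=np.sign(n[0]); print('n',n,'yaw',np.degrees(np.arctan2(n[1],n[0])),'face c',c,len(X),red.sum())
Q=P[dark]; Q=Q[(abs((Q-c)@n)<0.012)]
print('dark',len(Q),Q.min(0),Q.max(0))
nh=np.array([n[0],n[1],0]);nh/=np.linalg.norm(nh); yh=np.array([-nh[1],nh[0],0])
e=(Q-c)@nh; print(np.percentile(e,[2,25,50,75,98]))
a=np.c_[(Q-c)@yh,Q[:,2]]; hull=cv2.convexHull(a.astype(np.float32))
# circle fit of outer pts
cc,rr=cv2.minEnclosingCircle(a.astype(np.float32)); print(cc,rr)
print('top tread', [ (np.round(P[yel].mean(0),3), yel.sum())])
Y=P[yel]; print(np.c_[(Y-c)@nh,(Y-c)@yh,Y[:,2]].round(4))
print('axle face', c+yh*cc[0])
d=get_image('top'); P=cloud(d); im=d['img']
m=(im.max(-1)<50); m[:190]=0;m[245:]=0;m[:,:130]=0;m[:,245:]=0
Q=P[m];Q=Q[Q[:,2]>0.17]; print(len(Q),Q.mean(0)); 
e=(Q-c)@nh;f=(Q-c)@yh;print(np.percentile(e,[1,5,50,95,99]),np.percentile(f,[1,99]),np.percentile(Q[:,2],[50,99]), f[Q[:,2]>0.21].mean())
u=np.polyfit(f,e,1);print(u)
# drum & chute extents in wheel frame
for n_,dd in (('top',d),):
    C=P.reshape(-1,3); E=(C-c)@nh; F=(C-c)@yh
    k=(E<-0.04)&(E>-0.25)&(abs(F)<0.15)&(C[:,2]>0.1)
    for z in (0.1,0.13,0.16,0.19,0.22,0.25):
        q=k&(C[:,2]>=z)&(C[:,2]<z+.03)
        if q.any(): print(z,q.sum(),E[q].min(),E[q].max(),F[q].min(),F[q].max())
E
```

```text
n [ 0.97124636 -0.23272803 -0.05018143] yaw -13.475031863926173 face c [0.54830893 0.15698932 0.13372339] 194 1153
dark 1673 [0.51911743 0.08167171 0.01167095] [0.57449502 0.25447733 0.21575266]
[-0.00857613 -0.00034117  0.00115928  0.00216593  0.00400421]
(0.015512371435761452, 0.11150282621383667) 0.10537010431289673
top tread [(array([0.559, 0.184, 0.004]), np.int64(597))]
[[-2.475e-01  1.319e-01 -4.000e-04]
 [-2.513e-01  1.383e-01 -4.100e-03]
 [-2.474e-01  1.396e-01  3.000e-04]
 ...
 [ 2.080e-02  1.254e-01 -1.000e-04]
 [ 2.060e-02  1.298e-01  1.000e-04]
 [ 1.940e-02  1.456e-01 -0.000e+00]]
axle face [0.55192365 0.17207466 0.13372339]
1689 [0.53488262 0.16139914 0.20634986]
[-0.02880356 -0.02732926 -0.01388969 -0.00027406  0.00107917] [-0.06596541  0.08472889] [0.20682694 0.21686477] 0.008568515744486584
[ 0.00716379 -0.0140926 ]
0.1 179 -0.15642067248891747 -0.04030112648130896 -0.06243925505854595 0.07799496703687407
0.13 733 -0.15861893392784276 -0.04029043982369914 -0.06233968984667329 0.08146838471825474
0.16 1971 -0.16987484129224834 -0.06702161310065238 -0.05393085903010042 0.08000641516852962
0.19 2154 -0.18189406868975824 -0.06778795608907172 -0.02717510592658737 0.05111783654991673
0.22 1264 -0.19260130260645514 -0.12472344289288738 -0.021599346113983144 0.04816000802268517
0.25 367 -0.17013640355810508 -0.1359076092347385 -0.021139768388412458 0.047294648938162605
```

```bash
python3 - <<'E'
from wf import *
d=get_image('scene'); P,red,dark,yel=fit(d)
C=np.array([.5368,.169,.125]);a=np.radians(-13.7);nh=np.array([np.cos(a),np.sin(a),0]);yh=np.array([-nh[1],nh[0],0])
Y=P[yel];Q=np.c_[(Y-C)@nh,(Y-C)@yh,Y[:,2]-.125]
px=np.argwhere(yel)
k=(abs(Q[:,0])<.03)&(np.hypot(Q[:,1],Q[:,2])<.1); print(np.c_[px[k],Q[k].round(3)*1000][:40])
m=Q[k].mean(0);print(m,'theta growing',np.degrees(np.arctan2(-m[1],m[2])))
E
```

```text
[[248. 347.  14.  -7. -65.]
 [249. 347.  13.  -7. -71.]
 [249. 348.  14.  -5. -69.]
 [249. 349.  15.  -3. -68.]
 [249. 350.  13.  -0. -70.]
 [249. 351.  14.   2. -68.]
 [250. 347.  17.  -7. -68.]
 [250. 348.  15.  -4. -72.]
 [250. 349.  17.  -3. -69.]
 [250. 350.  14.   0. -72.]
 [250. 351.  14.   2. -71.]
 [251. 347.  15.  -6. -75.]
 [251. 348.  18.  -4. -71.]
 [251. 349.  16.  -2. -73.]
 [251. 350.  17.   0. -72.]
 [251. 351.  16.   2. -73.]
 [252. 347.  16.  -6. -78.]
 [252. 348.  17.  -4. -75.]
 [252. 349.  18.  -2. -74.]
 [252. 350.  17.   0. -75.]
 [252. 351.  17.   3. -76.]
 [253. 346.  18.  -8. -79.]
 [253. 347.  18.  -6. -78.]
 [253. 348.  17.  -3. -81.]
 [253. 349.  16.  -1. -81.]
 [253. 350.  18.   1. -78.]
 [254. 346.  16.  -7. -86.]
 [254. 347.  16.  -5. -86.]
 [254. 348.  16.  -2. -86.]
 [254. 349.  17.  -1. -84.]
 [254. 350.  16.   2. -85.]]
[ 0.0159868  -0.00253711 -0.0751234 ] theta growing 178.06570665567423
```

Emit:
{"op": "drive_tool", "data": {
  "moves": [
    [[0,0,-14,-0.11,1],[0,0,-14,-0.11,1],[0,0,-14,-0.11,1],[0,0,-14,-0.11,1],[0,0,-14,-0.11,0.2],[0,0,-14,-0.11,0.2],[0,0,-14,-0.11,0.2],[0,0,-14,-0.11,0.2]]
  ],
  "force": 20
}}

```text
time: 1.72
ee_pos: [0.2728, -0.5622, 0.358]
eef_rot: [0.785, 0.62, 0.0, 0.0]
force: [0.1, 0.2, -0.5]
grip_width: 0.0516
```

Emit:
{"op": "drive_tool", "data": {
  "moves": [
    [[36,4.4,0,0,0.2],[36,4.4,0,0,0.2],[36,4.4,0,0,0.2],[36,4.4,0,0,0.2],[36,4.4,0,0,0.2],[36,4.4,0,0,0.2],[36,4.4,0,0,0.2],[36,4.4,0,0,0.2],[36,4.4,0,0,0.2],[36,4.4,0,0,0.2]]
  ]
}}

```text
time: 2.55
ee_pos: [0.401, -0.2212, 0.3575]
eef_rot: [0.786, 0.618, 0.0, 0.0]
force: [-0.2, -1.5, -0.2]
grip_width: 0.0511
```

Emit:
{"op": "drive_tool", "data": {
  "moves": [
    [[36,4.4,0,0,0.2],[36,4.4,0,0,0.2],[36,4.4,0,0,0.2],[36,4.4,0,0,0.2],[36,4.4,0,0,0.2],[36,4.4,0,0,0.2],[36,4.4,0,0,0.2],[36,4.4,0,0,0.2],[36,4.4,0,0,0.2],[0,0,0,0,0.2]]
  ]
}}

```text
time: 3.38
ee_pos: [0.5169, 0.0879, 0.357]
eef_rot: [0.785, 0.62, 0.001, -0.001]
force: [-0.5, -0.2, -0.9]
grip_width: 0.0511
```

```bash
cat > rel.py <<'E'
from wf import *
from scipy.spatial.transform import Rotation as Ro
C=np.array([.5368,.169,.125])
def rel():
    s=r.read_state();M=Ro.from_quat(s['eef_rot']).as_matrix();p=np.array(s['ee_pos'])
    a=np.radians(-13.7);nh=np.array([np.cos(a),np.sin(a),0]);yh=np.array([-nh[1],nh[0],0])
    print('t',round(float(s['time']),2),'wheel f,n,z mm',((p-C)@yh*1000).round(1),((p-C)@nh*1000).round(1),(p[2]*1000).round(1),'tool yaw y',np.degrees(np.arctan2(M[1,1],M[0,1])).round(2),'centre in tool',(M.T@(C-p)*1000).round(1),'F',np.round(s['force'],1),'grip',s['grip_width'])
if __name__=='__main__':
    rel()
    s=r.read_state();d=get_image('wrist');save(d,'w%d'%(s['time']*100))
    P=cloud(d,wristT(d,s)); 
    d=get_image('top');save(d,'t%d'%(s['time']*100));print(s['time']*100)
    d=get_image('scene');save(d,'s%d'%(s['time']*100))
    # peeler mark + slicer mark
    print([(np.round(m['centre'],1),round(m['conf'],2)) for m in mark_of('peeler_mark','scene')[:2]],[(np.round(m['centre'],1),round(m['conf'],2)) for m in mark_of('slicer_mark','scene')[:2]])
E
python3 rel.py
```

```text
t 3.38 wheel f,n,z mm -83.5 -0.2 357.0 tool yaw y -13.39 centre in tool [ 82.9   0.7 232.3] F [-0.5 -0.2 -0.9] grip 0.05112145264604434
338.33000000000004
[(array([190. , 238.6]), 0.86)] [(array([350. , 250.5]), 0.85)]
```

View pics/w338.png

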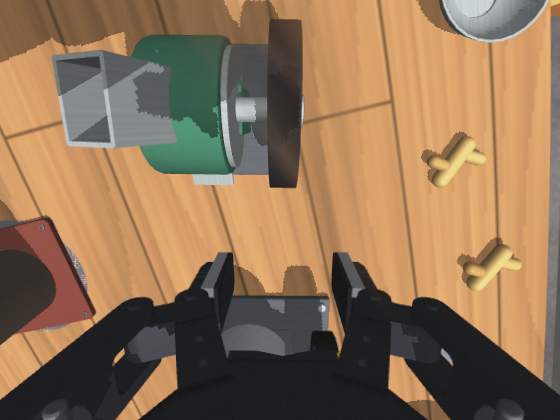

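View pics/t338.png

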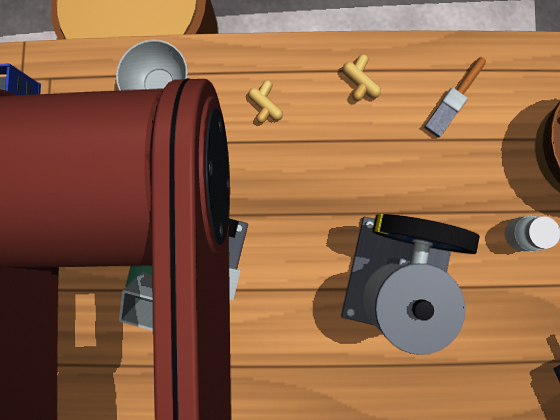

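The wrist view shows the wheel at columns 270–302, parallel to the jaws and midway between them (225–340). I descend at the -45° position.

Emit:
{"op": "drive_tool", "data": {
  "moves": [
    [[14,0,20,0,0.2],[14,0,20,0,0.2],[0,0,25,0,0.2],[0,0,25,0,0.2],[0,0,25,0,0.2],[0,0,25,0,0.2],[0,0,20,0,0.2],[0,0,16,0,0.2],[0,0,0,0,0.2],[0,0,0,0,0.2]]
  ]
}}

```text
time: 4.47
ee_pos: [0.5221, 0.1085, 0.1809]
eef_rot: [0.787, 0.617, -0.001, -0.0]
force: [-0.2, -0.1, 0.1]
grip_width: 0.0514
```

```bash
python3 rel.py
```

```text
t 4.47 wheel f,n,z mm -62.3 0.0 180.9 tool yaw y -13.8 centre in tool [62.3 -0.1 55.9] F [-0.2 -0.1  0.1] grip 0.05142382022257904
446.67
[(array([190.9, 235.1]), 0.89)] [(array([347.5, 249.2]), 0.93)]
```

Emit:
{"op": "drive_tool", "data": {
  "moves": [
    [[6,0,0,0,0.2],[0,0,0,0,0.2],[0,0,0,0,-1],[0,0,0,0,-1],[0,0,0,0,-1],[0,0,0,0,-1],[0,0,0,0,-1],[0,0,0,0,-1]]
  ],
  "force": 20
}}

```text
time: 5.38
ee_pos: [0.5241, 0.1156, 0.1814]
eef_rot: [0.786, 0.618, 0.0, -0.0]
force: [-0.5, -0.6, 2.4]
grip_width: 0.0297
```

```bash
python3 - <<'E'
from rel import *
rel()
# arc rows helper
f,z=-57.,56.
E
```

```text
t 5.38 wheel f,n,z mm -54.9 0.3 181.4 tool yaw y -13.71 centre in tool [54.8 -0.3 56.4] F [-0.5 -0.6  2.4] grip 0.02970908346345246
```

```bash
cat > arc.py <<'E'
import numpy as np,sys
f,z,deg,n=map(float,sys.argv[1:]); R=np.hypot(f,z);p0=np.degrees(np.arctan2(f,z));p=np.radians(p0+np.linspace(0,deg,int(n)+1))
F=R*np.sin(p);Z=R*np.cos(p);print(R,p0);print([[round(a,1),round(-b,1)] for a,b in zip(np.diff(F),np.diff(Z))])
E
python3 arc.py -55 56.4 89 20
```

```text
78.77791568707565 -44.27998322462676
[[np.float64(4.5), np.float64(-4.1)], [np.float64(4.8), np.float64(-3.7)], [np.float64(5.1), np.float64(-3.3)], [np.float64(5.4), np.float64(-2.9)], [np.float64(5.6), np.float64(-2.5)], [np.float64(5.8), np.float64(-2.1)], [np.float64(5.9), np.float64(-1.6)], [np.float64(6.0), np.float64(-1.2)], [np.float64(6.1), np.float64(-0.7)], [np.float64(6.1), np.float64(-0.2)], [np.float64(6.1), np.float64(0.3)], [np.float64(6.1), np.float64(0.7)], [np.float64(6.0), np.float64(1.2)], [np.float64(5.9), np.float64(1.7)], [np.float64(5.7), np.float64(2.1)], [np.float64(5.6), np.float64(2.6)], [np.float64(5.3), np.float64(3.0)], [np.float64(5.1), np.float64(3.4)], [np.float64(4.8), np.float64(3.8)], [np.float64(4.5), np.float64(4.1)]]
```

Emit:
{"op": "drive_tool", "data": {
  "moves": [
    [[4.5,0,-4.1,0,-1],[4.8,0,-3.7,0,-1],[5.1,0,-3.3,0,-1],[5.4,0,-2.9,0,-1],[5.6,0,-2.5,0,-1],[5.8,0,-2.1,0,-1],[5.9,0,-1.6,0,-1],[6.0,0,-1.2,0,-1],[6.1,0,-0.7,0,-1],[6.1,0,-0.2,0,-1]]
  ]
}}

```text
time: 6.22
ee_pos: [0.5377, 0.1698, 0.2044]
eef_rot: [0.786, 0.618, 0.001, 0.0]
force: [1.7, -3.4, 2.1]
grip_width: 0.0297
```

```bash
python3 rel.py
```

```text
t 6.22 wheel f,n,z mm 1.0 0.7 204.4 tool yaw y -13.69 centre in tool [-1.1 -0.8 79.4] F [ 1.7 -3.4  2.1] grip 0.029661056648741645
621.6700000000001
[(array([191.2, 234.7]), 0.7)] [(array([323.7, 241.4]), 0.63)]
```

View pics/s621.png

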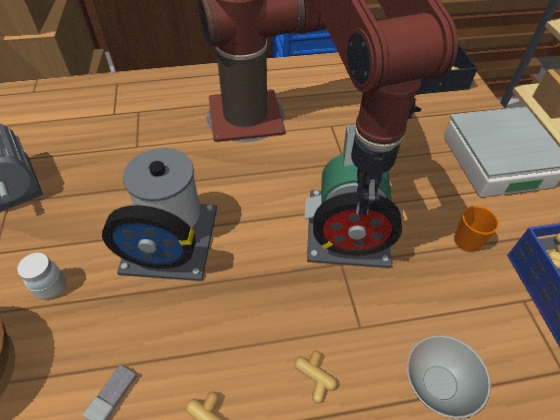

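Emit:
{"op": "drive_tool", "data": {
  "moves": [
    [[6.1,0,0.3,0,-1],[6.1,0,0.7,0,-1],[6.0,0,1.2,0,-1],[5.9,0,1.7,0,-1],[5.7,0,2.1,0,-1],[5.6,0,2.6,0,-1],[5.3,0,3.0,0,-1],[5.1,0,3.4,0,-1],[4.8,0,3.8,0,-1],[0,0,0,0,-1]]
  ]
}}

```text
time: 7.3
ee_pos: [0.5504, 0.2197, 0.186]
eef_rot: [0.786, 0.618, 0.002, 0.0]
force: [3.7, 2.7, 4.1]
grip_width: 0.0297
```

```bash
python3 rel.py
```

```text
t 7.3 wheel f,n,z mm 52.5 1.2 186.0 tool yaw y -13.69 centre in tool [-52.6  -1.4  60.8] F [3.7 2.7 4.1] grip 0.029713043327640635
730.0
[(array([189.5, 235.9]), 0.92)] [(array([315.3, 226.3]), 0.86)]
```

Emit:
{"op": "drive_tool", "data": {
  "moves": [
    [[0,0,0,0,0.2],[0,0,0,0,0.2],[0,0,0,0,0.2],[0,0,0,0,0.2],[0,0,-15,0,0.2],[-5,0,-20,0,0.2],[-20,0,0,0,0.2],[-20,0,0,0,0.2],[-20,0,0,0,0.2],[-20,0,0,0,0.2]]
  ]
}}

```text
time: 8.38
ee_pos: [0.5283, 0.1351, 0.2194]
eef_rot: [0.786, 0.618, -0.0, -0.0]
force: [-0.4, -0.6, 0.1]
grip_width: 0.051
```

Emit:
{"op": "drive_tool", "data": {
  "moves": [
    [[-20,0,0,0,0.2],[-6,0,15,0,0.2],[0,0,15,0,0.2],[0,0,9,0,0.2],[0,0,0,0,0.2],[0,0,0,0,0.2]]
  ]
}}

```text
time: 8.88
ee_pos: [0.5223, 0.1107, 0.1802]
eef_rot: [0.786, 0.618, -0.001, -0.001]
force: [0.4, 0.6, 0.5]
grip_width: 0.0514
```

```bash
python3 rel.py;  python3 - <<'E'
from wf import *
d=get_image('scene'); P,red,dark,yel=fit(d)
C=np.array([.5368,.169,.125]);a=np.radians(-13.7);nh=np.array([np.cos(a),np.sin(a),0]);yh=np.array([-nh[1],nh[0],0])
Y=P[yel];Q=np.c_[(Y-C)@nh,(Y-C)@yh,Y[:,2]-.125]
k=(abs(Q[:,0])<.03)&(np.hypot(Q[:,1],Q[:,2])<.1); print(k.sum(),Q[k].std(0))
m=np.median(Q[k],0);print(m,'theta growing',np.degrees(np.arctan2(-m[1],m[2])))
E
```

```text
t 8.88 wheel f,n,z mm -60.0 -0.3 180.2 tool yaw y -13.67 centre in tool [60.1  0.5 55.1] F [0.4 0.6 0.5] grip 0.05144972929991168
888.33
[(array([354.5, 227.1]), 0.52)] [(array([311.5, 224.5]), 0.84)]
29 [0.00194036 0.00667448 0.00336852]
[ 0.01594468 -0.07841146 -0.01100656] theta growing 97.99036283882478
```

Emit:
{"op": "drive_tool", "data": {
  "moves": [
    [[4,0,0,0,0.2],[0,0,0,0,-1],[0,0,0,0,-1],[0,0,0,0,-1],[0,0,0,0,-1],[0,0,0,0,-1],[0,0,0,0,-1]]
  ]
}}

```text
time: 9.77
ee_pos: [0.5238, 0.1146, 0.1809]
eef_rot: [0.786, 0.618, 0.0, -0.0]
force: [-0.9, 1.8, 1.4]
grip_width: 0.0298
```

```bash
python3 rel.py; python3 arc.py -56 55 92 20|sed 's/np.float64//g'
```

```text
t 9.77 wheel f,n,z mm -55.9 0.2 180.9 tool yaw y -13.71 centre in tool [55.9 -0.2 56. ] F [-0.9  1.8  1.4] grip 0.029764198453800707
976.6700000000001
[(array([192.5, 237.5]), 0.68)] [(array([315.6, 226.3]), 0.92)]
78.49203781276162 -45.51616422976484
[[(4.6), (-4.3)], [(4.9), (-3.9)], [(5.2), (-3.5)], [(5.5), (-3.1)], [(5.7), (-2.6)], [(5.9), (-2.2)], [(6.1), (-1.7)], [(6.2), (-1.2)], [(6.3), (-0.7)], [(6.3), (-0.2)], [(6.3), (0.3)], [(6.2), (0.8)], [(6.2), (1.3)], [(6.0), (1.8)], [(5.9), (2.3)], [(5.7), (2.7)], [(5.4), (3.2)], [(5.2), (3.6)], [(4.9), (4.0)], [(4.5), (4.4)]]
```

Emit:
{"op": "drive_tool", "data": {
  "moves": [
    [[4.6,0,-4.3,0,-1],[4.9,0,-3.9,0,-1],[5.2,0,-3.5,0,-1],[5.5,0,-3.1,0,-1],[5.7,0,-2.6,0,-1],[5.9,0,-2.2,0,-1],[6.1,0,-1.7,0,-1],[6.2,0,-1.2,0,-1],[6.3,0,-0.7,0,-1],[6.3,0,-0.2,0,-1]]
  ]
}}

```text
time: 10.85
ee_pos: [0.5378, 0.1701, 0.2051]
eef_rot: [0.786, 0.618, 0.001, 0.0]
force: [1.6, -3.5, 1.9]
grip_width: 0.0297
```

Emit:
{"op": "drive_tool", "data": {
  "moves": [
    [[6.3,0,0.3,0,-1],[6.2,0,0.8,0,-1],[6.2,0,1.3,0,-1],[6.0,0,1.8,0,-1],[5.9,0,2.3,0,-1],[5.7,0,2.7,0,-1],[5.4,0,3.2,0,-1],[5.2,0,3.6,0,-1],[4.9,0,4.0,0,-1],[4.5,0,4.4,0,-1]]
  ]
}}

```text
time: 11.68
ee_pos: [0.552, 0.2262, 0.1816]
eef_rot: [0.786, 0.618, 0.002, 0.0]
force: [2.2, 1.0, 8.0]
grip_width: 0.0298
```

Emit:
{"op": "drive_tool", "data": {
  "moves": [
    [[0,0,0,0,-1],[0,0,0,0,-1]]
  ]
}}

```text
time: 11.85
ee_pos: [0.5522, 0.2266, 0.1811]
eef_rot: [0.786, 0.618, 0.003, -0.0]
force: [4.1, 2.9, 3.3]
grip_width: 0.0295
```

```bash
python3 rel.py; python3 - <<'E'
from rel import *
from rel import *
s=r.read_state();d=get_image('wrist');T=wristT(d,s)
print([(np.round(m['centre'],1),round(m['conf'],2),p3(d,m['centre'],T).round(3)) for m in mark_of('slicer_mark','wrist')[:2]])
E
```

```text
t 11.85 wheel f,n,z mm 59.6 1.3 181.1 tool yaw y -13.66 centre in tool [-59.9  -1.5  55.8] F [4.1 2.9 3.3] grip 0.02947500530849706
1185.0
[(array([189.9, 234.2]), 0.86)] []
[]
```

View pics/s1185.png

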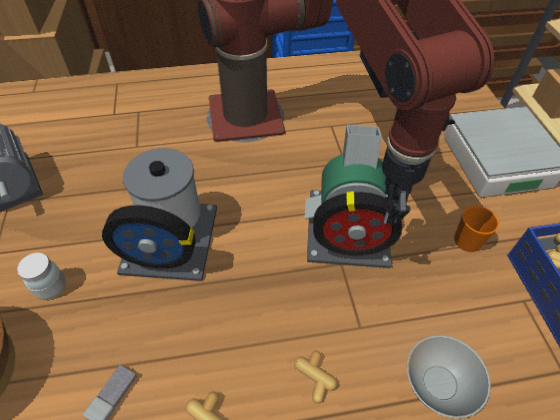

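View pics/w1185.png

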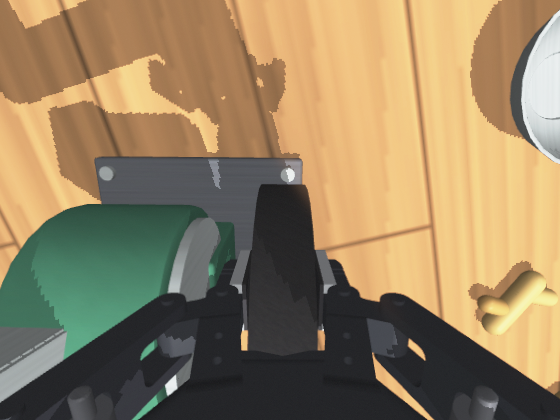

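The mark is now near the top, at scene pixel (351,201). I measure it before letting go.

```bash
cat > mk.py <<'E'
from rel import *
a=np.radians(-13.7);nh=np.array([np.cos(a),np.sin(a),0]);yh=np.array([-nh[1],nh[0],0])
for n in ('scene','top'):
    d=get_image(n); P=cloud(d); im=d['img'].astype(int)
    yel=(im[...,0]>110)&(im[...,1]>85)&(im[...,2]<70)
    Q=np.stack([(P-C)@nh,(P-C)@yh,P[...,2]-.125],-1)
    rr=np.hypot(Q[...,1],Q[...,2])
    k=yel&(abs(Q[...,0])<.022)&(rr<.1)&(rr>.055)
    if k.sum():
        q=Q[k];an=np.degrees(np.arctan2(q[:,1],q[:,2]))
        print(n,k.sum(),'mark angle towards +f deg: median',np.median(an).round(1),'range',np.percentile(an,[5,95]).round(1), 'mid-tread/faces n',np.percentile(q[:,0],[5,95]).round(3),'px',np.argwhere(k).mean(0)[::-1].round(1))
E
python3 mk.py
```

```text
scene 132 mark angle towards +f deg: median -14.2 range [-18.1 -10.3] mid-tread/faces n [-0.013  0.017] px [350.1 200.7]
top 180 mark angle towards +f deg: median -14.4 range [-18.5 -10.3] mid-tread/faces n [-0.014  0.014] px [189.7 217.1]
```

Emit:
{"op": "drive_tool", "data": {
  "moves": [
    [[0,0,0,0,0.2],[0,0,0,0,0.2],[0,0,0,0,0.2],[0,0,0,0,0.2],[0,0,-12,0,0.2],[0,0,-12,0,0.2],[-15,0,0,0,0.2],[-15,0,0,0,0.2],[-10,0,0,0,0.2],[0,0,0,0,0.2]]
  ]
}}

```text
time: 13.13
ee_pos: [0.5404, 0.1828, 0.2036]
eef_rot: [0.787, 0.617, -0.001, 0.0]
force: [0.3, 0.3, 0.1]
grip_width: 0.0515
```

Emit:
{"op": "drive_tool", "data": {
  "moves": [
    [[0,0,4,0,0.2],[0,0,0,0,-1],[0,0,0,0,-1],[0,0,0,0,-1],[0,0,0,0,-1],[0,0,0,0,-1],[0,0,0,0,-1]]
  ]
}}

```text
time: 13.72
ee_pos: [0.5416, 0.1852, 0.1994]
eef_rot: [0.786, 0.618, 0.0, 0.0]
force: [4.4, -1.9, -3.9]
grip_width: 0.0293
```

```bash
python3 rel.py; python3 mk.py
```

```text
t 13.72 wheel f,n,z mm 16.9 0.9 199.4 tool yaw y -13.7 centre in tool [-16.9  -0.9  74.4] F [ 4.4 -1.9 -3.9] grip 0.029311773715602486
1371.6699999999998
[(array([188.1, 235. ]), 0.75)] []
scene 133 mark angle towards +f deg: median -14.1 range [-18.  -10.3] mid-tread/faces n [-0.013  0.018] px [350.1 200.6]
top 180 mark angle towards +f deg: median -14.4 range [-18.4 -10.3] mid-tread/faces n [-0.014  0.014] px [189.7 217.1]
```

Emit:
{"op": "drive_tool", "data": {
  "moves": [
    [[4.0,0,1.1,0,-1],[4.0,0,1.3,0,-1],[3.9,0,1.5,0,-1],[3.8,0,1.7,0,-1],[3.6,0,1.7,0,-1],[0,0,0,0,-1],[0,0,0,0,-1],[0,0,0,0,-1]]
  ]
}}

```text
time: 14.73
ee_pos: [0.5466, 0.205, 0.1932]
eef_rot: [0.786, 0.618, 0.001, 0.0]
force: [4.8, -2.7, 2.1]
grip_width: 0.0294
```

```bash
python3 rel.py; python3 mk.py
```

```text
t 14.73 wheel f,n,z mm 37.3 1.0 193.2 tool yaw y -13.67 centre in tool [-37.4  -1.2  68.1] F [ 4.8 -2.7  2.1] grip 0.029419598494048155
1473.33
[(array([190.7, 236.1]), 0.7)] [(array([361.9, 196.4]), 0.7), (array([353.9, 225.3]), 0.7)]
scene 138 mark angle towards +f deg: median -0.0 range [-4.2  3.9] mid-tread/faces n [-0.011  0.017] px [361.4 200.5]
top 180 mark angle towards +f deg: median -0.2 range [-4.3  3.7] mid-tread/faces n [-0.014  0.015] px [176.  213.8]
```

Both cameras now put the mark at 0°. I open the jaws and lift straight up.

Emit:
{"op": "drive_tool", "data": {
  "moves": [
    [[0,0,0,0,0.2],[0,0,0,0,0.2],[0,0,0,0,0.2],[0,0,0,0,0.2],[0,0,0,0,0.2],[0,0,-10,0,0.2],[0,0,-15,0,0.2],[0,0,-25,0,0.2],[0,0,-30,0,0.2],[0,0,-30,0,0.2]]
  ]
}}

```text
time: 15.92
ee_pos: [0.5451, 0.2041, 0.3039]
eef_rot: [0.786, 0.618, -0.0, -0.0]
force: [0.1, 0.6, 0.4]
grip_width: 0.051
```

Emit:
{"op": "drive_tool", "data": {
  "moves": [
    [[0,0,-20,0,0.2],[20,0,-15,0,0.2],[20,0,0,0,0.2],[20,0,0,0,0.2],[20,0,0,0,0.2],[0,0,0,0,0.2],[0,0,0,0,0.2]]
  ]
}}

```text
time: 16.5
ee_pos: [0.5644, 0.2825, 0.3378]
eef_rot: [0.786, 0.618, -0.0, 0.0]
force: [-0.8, 0.5, 0.0]
grip_width: 0.0511
```

```bash
python3 rel.py; python3 mk.py; sleep 0; python3 mk.py; ls pics
```

```text
t 16.5 wheel f,n,z mm 116.8 -0.1 337.8 tool yaw y -13.6 centre in tool [-1.168e+02 -1.000e-01  2.129e+02] F [-0.8  0.5  0. ] grip 0.051067840798930605
1650.0
[(array([193.5, 233.8]), 0.58)] [(array([360.6, 199. ]), 0.85)]
scene 138 mark angle towards +f deg: median -0.1 range [-4.3  3.9] mid-tread/faces n [-0.012  0.018] px [361.4 200.5]
top 177 mark angle towards +f deg: median -0.3 range [-4.3  3.7] mid-tread/faces n [-0.014  0.014] px [176.1 213.7]
scene 138 mark angle towards +f deg: median -0.2 range [-4.3  4. ] mid-tread/faces n [-0.012  0.018] px [361.4 200.5]
top 176 mark angle towards +f deg: median -0.4 range [-4.3  3.7] mid-tread/faces n [-0.014  0.014] px [176.1 213.8]
s1185.png
s1371.png
s1473.png
s1650.png
s338.png
s446.png
s621.png
s730.png
s888.png
s976.png
scene0.png
t1185.png
t1371.png
t1473.png
t1650.png
t338.png
t446.png
t621.png
t730.png
t888.png
t976.png
top0.png
w1185.png
w1371.png
w1473.png
w1650.png
w338.png
w446.png
w621.png
w730.png
w888.png
w976.png
wrist0.png
```

View pics/s1650.png

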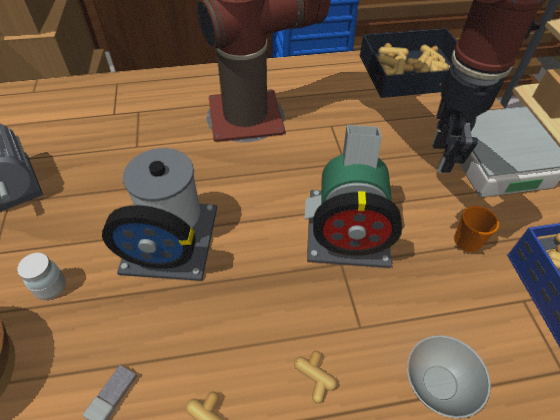

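```bash
python3 -c "
from h import *
print(close_job())"
```

```text
the job is handed in; nothing more can be done
None
```

The slicer wheel is parked with its yellow mark at the top, and the job is handed in. I took the tyre between the jaws at 20 N and turned it about 180° in two slow strokes. They left the mark 14° short, so I regripped for a third, short stroke, then opened the jaws and lifted clear.

**Last checks**, at about 16.5 s of the 64 s allowed:
- **Slicer mark:** within 0.4° of the top in both the scene and top cameras. Repeat pictures agreed to 0.1°, so the wheel is at rest.
- **Arm:** clear of everything, with about 1 N on the wrist, which is sensor noise.
- **Peeler mark:** in the same place in the pictures, scene pixel about (190, 235). The network's readings of it scattered by a few pixels. One, at 8.9 s, landed on the slicer instead, and I took it as a misreport.

The first two strokes turned the wheel somewhat less than commanded, so I went by the camera readings, not the arm's position, to finish.

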